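Seat a clock movement on its sprung test stand

ROBOT

A 6-joint arm with a two-finger parallel gripper is mounted at the origin on the work surface. World frame = base frame: x ahead of the robot, y to its left, z up, the work surface at z = 0. Lengths are in mm, angles in degrees, forces in N, time in s.
With the tool pointing down it reaches from about 300 to 850 mm from the base axis. Payload 4.2 kg.
Tool frame: the origin (TCP) lies at the very end of the fingers, on their centre line; the grasp point (between the pads) lies env.grip_point_offset behind it (env.grip_point_offset is the distance from the TCP to the grasp point, in mm); z points along the fingers, y is the direction in which the jaws open and shut (so a half turn about z gives the same grasp; the last joint's range is limited). The gripper opens to 91 mm and grips with 3 to 60 N. Pads are 32 mm wide; open, the fingers measure 118 mm over their backs; the gripper's body (76 mm by 178 mm) begins 60 mm behind the grasp point.
Start: joints at [63.885, 18.312, 89.639, -0, 72.044, -1.146], TCP at [242.732, 521.272, 213.976] pointing down, gripper open.
Joint ranges: [-177.97, 177.97], [-48.28, 115.42], [12.27, 149.76], [-77.06, 257.06], [2.81, 150.46], [-146.56, 146.56]. Speed limits (degrees/s): [147.25, 147.25, 180, 180, 180, 180].

INTERFACE

Orientations are given as [roll, pitch, yaw] about the fixed x, y, z axes, in that order (R = Rz(yaw) Ry(pitch) Rx(roll)).
In Python, from workcell import env, grab_frame, camera_params gives the robot as it stands. The module is installed in compiled form; this text tells all that it offers.
- The arm moves only by the shell command python3 -m creep 'ROWS' [OPENING] [FORCE]. ROWS is a JSON object of lists of equal length, an entry for each row: "offset": the shift along the tool's x, y, z in m, a list of three; "rotation": the turn, a rotation vector about the tool's x, y, z in degrees, a list of three. A call has 1 to 5 rows; each row shifts and turns the commanded pose from where the row before left it, along the tool's axes as they then stand; what a row does not reach is not made up. A row lasts 1/8 s, in which the tool goes at most 62.5 mm and 10.7 degrees, less where a joint would pass 70% of its speed; a pose out of reach is approached as far as the arm can. A call is refused whole if a number of a shift passes 0.0625 or a number of a turn 10.7, either way. A call with a gripper value outside its range is refused whole. OPENING is the closure, from 0 (fully open) to 1 (shut), set as the call begins (- or left out, the last holds). The fingers move at their own pace and stop on an object; FORCE is the grip in N (left out, the last holds). Time passes only in rows, so rows that do not move let the fingers close. It gives the time, the measured TCP pose, the force and the opening at its end, in the units of the state.
- env.state(): the state, without advancing time (a new reading comes with each control period).
- grab_frame(name): name is "side" or "top" or "wrist"; returns the picture (480x640x3 uint8, red, green, blue); there is no depth.
- camera_params(name): a dict with "mtx" (3x3 intrinsics, pixels), "R" (3x3) and "t" (3): a world point X has camera coordinates R X + t. Camera axes: x right, y down, z forward; pixel columns grow to the right and rows downward; lengths in mm; the calibration is good to about 2 mm. A picture is of the moment at which its call begins: read the wrist's pose just before it. camera_params takes no time and is no camera call; for the wrist camera it gives the pose at the moment of the call.
- env.job_done(): hands the job in, once; it reports no verdict.
The state is a dict: "time_s": time; "qpos": joint angles; "qvel": joint speeds; "effort": joint torques, N m; "ee_pos": TCP position; "ee_rot": TCP orientation; "force": force on the tool from outside, world axes, zero at the start; "torque": the same for the moment, N m; "gripper_width": finger opening in mm.
Only numpy, scipy, OpenCV 4.12 (cv2) and the standard library are available. Lean on these libraries where they do the work, as an engineer would, in place of code of your own. Each camera call takes 0.05 s, during which the arm holds its last target.

TASK

Mount the clock movement on the tilted test stand: first turn the stand's slotted drive hub until its slot runs straight up and down the slope, in line with the tongue under the movement's carrier plate. Then take the carrier by its grip bar, set it on the stand with its narrow nose at the low end, press it down square to the slope past the two sprung rollers until it is pulled fully home on the three balls, and let go. Leave the dish, loupe and wheel rack where they stand.

Things in the scene. Friction and masses are not known exactly. Their poses are not given: they have to be found in the camera images.
- seat (a point): Where carrier_origin lies when the carrier is home on the grey test stand (fixed; base 180 x 170 mm). Axes of the stand's head, an aluminium plate 136 (x) x 180 (y) mm tilted 30 degrees: z is its normal, 30 degrees from vertical, x runs straight up the slope, y across it to the left. The head's face is 35 mm below this point along z. Only the stand's middle pedestal stands below the head.
- ball_low (a point): Centre of the lowest of three polished, slippery steel balls, 16 mm diameter, on thin posts on the head. In seat's axes they lie at (-56, 0), (28, 48.5) and (28, -48.5) mm, all 1 mm below seat's plane. Same axes as seat.
- roller_left_mid (a point): Centre of the left one of two free-turning steel rollers (14 mm diameter, 21 mm long along x), each on a brass arm hinged on the head and pulled inward by springs. With no carrier they lie at (0, 72, 21.5) and (0, -72, 21.5) mm in seat's axes; arm tops 27 mm above seat's plane. They yield outward; passing both takes about 8 N square to the head, after which they pull the carrier home.
- seat_nose (a point): Where the point nose lies when the carrier is home: 70 mm down the slope from seat, same axes.
- hub_grip (a point): Slotted steel drive hub in the middle of the head; point on its axis, 10 mm below its top and 5 mm below seat (top 40 mm above the head's face). Two upright cheeks 36 mm long, 28 mm high, outer flats 30 mm apart, slot between them 12 mm wide, 16 mm deep, open at both ends. z is the head's normal, x along the slot, y across the flats. Nothing else within 45 mm of its axis up to its top.
- hub (a joint): Angle of the hub about the head's normal, rad, counter-clockwise seen from above; 0 when its slot runs straight up and down the slope. Range -1.6 to 1.6; turns with slight friction (0.1 N m) and stays where it is left. The tongue enters when it is within about 0.3.
- bail (a point): Middle of the carrier's grip bar, 74 mm above the underside of its feet. The bar is 88 mm long (x), 14 mm wide (y), 22 mm high (z), on two 8 mm posts 76 mm apart; 21 mm below its underside is the top of a brass clock movement 68 mm across. z is the carrier's up, x points from narrow nose to wide end. Carrier about 0.38 kg, its centre of mass below the bar, some 24 mm above the feet.
- carrier_origin (a point): Centre of the carrier at the level of the feet's underside, 74 mm below bail, same axes. It is a T-shaped aluminium plate 6 mm thick, underside 10 mm above the feet: wide part 128 mm (y), x from -18 to 48 mm, nose 44 mm wide out to x = -72 mm. Round side rims, 10 mm diameter, along y = 64 and -64 mm. Below, a steel tongue 24 mm long (x), 6 mm thick (y) reaches down to the feet's level.
- nose (a point): Under the carrier's narrow nose, 70 mm along -x from carrier_origin, at the feet's level. The three feet are V-grooves (90 degrees, open downward, 20 mm wide at the mouth, pointing at the middle) that match the stand's three balls.
- dish_mid (a point): White porcelain dish, 84 mm across, 24 mm high, loose; its centre half-way up. Leave alone.
- loupe_mid (a point): Black eye loupe, 38 mm across, 40 mm high, standing loose; its centre. Leave alone.
- rack_mid (a point): Steel rack 60 x 300 mm with four upright brass clock wheels, about 82 mm high, loose; point 40 mm above the bench in its middle. Leave alone.
There are look-alikes about, which are no part of the job. Leave any pink look-alike of the part that bears bail alone.

How it is judged:
By the outcome, as a careful person would: the job done as asked, in the order asked, and still so for the second after the job is handed in, with the robot touching nothing.
It also fails if it takes over 61 s, if anything falls off the work surface, if the arm or the gripper's body presses on something with over 40 N, if the wrist force passes 120 N, or if a joint passes its speed limit or range.

## Working session

There is one attempt and no reset: what is moved stays moved. The work goes in short steps, Python scripts to look and compute and a shell command to move; the robot and the scene stay as the last step left them, time stands still between calls to the robot, and variables do not carry over. Pictures are saved under pics/ and viewed, and the job is handed in when it is done.

```bash
mkdir -p pics; ls; python3 - <<'E'
from workcell import env, grab_frame, camera_params
import cv2
print(env.state()); print(env.grip_point_offset)
for n in ["side","top","wrist"]:
    p=camera_params(n); print(n,p)
    cv2.imwrite(f"pics/{n}0.png",grab_frame(n)[:,:,::-1])
E
```

```text
pics
{'time_s': 0.0, 'qpos': array([ 6.38856074e+01,  1.83517974e+01,  8.97092837e+01, -1.42083234e-03,
        7.20440258e+01, -1.14694962e+00]), 'qvel': array([-0.0213975 , -0.02480218, -0.00115354, -0.05905734,  0.10030764,
        0.06598276]), 'effort': array([-3.67201437e-04, -4.12462449e+01, -2.31974959e+01,  7.26316497e-02,
        4.58185840e-02, -1.43249358e-04]), 'ee_pos': array([242.49102273, 520.77979291, 213.09923049]), 'ee_rot': array([-1.79894887e+02, -7.53340487e-04,  1.55032996e+02]), 'force': array([ 0.08341351, -0.41060607, -0.60200221]), 'torque': array([-0.0151936 , -0.02903918,  0.01298745]), 'gripper_width': 91.64318160293683}
18.8
side {'mtx': array([[545.65979142,   0.        , 311.74053717],
       [  0.        , 545.65979142, 244.23534408],
       [  0.        ,   0.        ,   1.        ]]), 'R': array([[ 0.98452468, -0.17429843,  0.01819928],
       [-0.08595053, -0.57075726, -0.81660802],
       [ 0.15272087,  0.80240651, -0.57690565]]), 't': array([-511.18475519,  144.48318037, 1015.50505009])}
top {'mtx': array([[607.60403041,   0.        , 316.39726465],
       [  0.        , 607.60403041, 242.71792425],
       [  0.        ,   0.        ,   1.        ]]), 'R': array([[ 2.32035710e-02, -9.99722899e-01,  3.96475803e-03],
       [-9.79288140e-01, -2.35268142e-02, -2.01100045e-01],
       [ 2.01137599e-01,  7.83598661e-04, -9.79562684e-01]]), 't': array([  17.98478854,  534.06177072, 1212.10085336])}
wrist {'mtx': array([[377.2282095 ,   0.        , 317.34135736],
       [  0.        , 377.2282095 , 244.04545563],
       [  0.        ,   0.        ,   1.        ]]), 'R': array([[ 0.42250229,  0.90636019, -0.00173866],
       [ 0.86640824, -0.40331383,  0.29440569],
       [ 0.26613637, -0.12589347, -0.95567895]]), 't': array([-573.07129702,  -32.89964335,  392.49402935])}
```

View pics/side0.png

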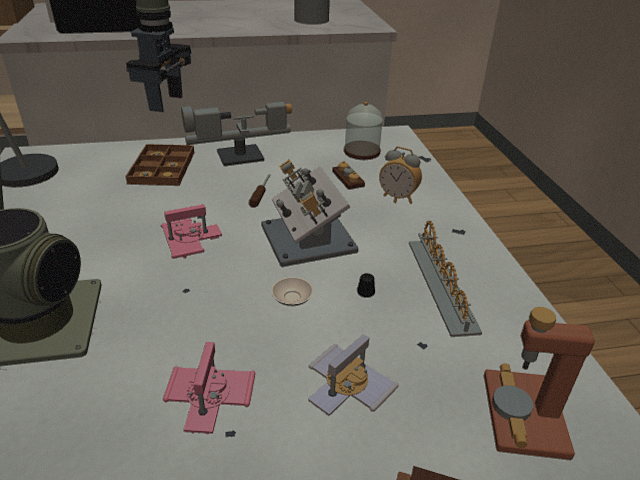

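View pics/top0.png

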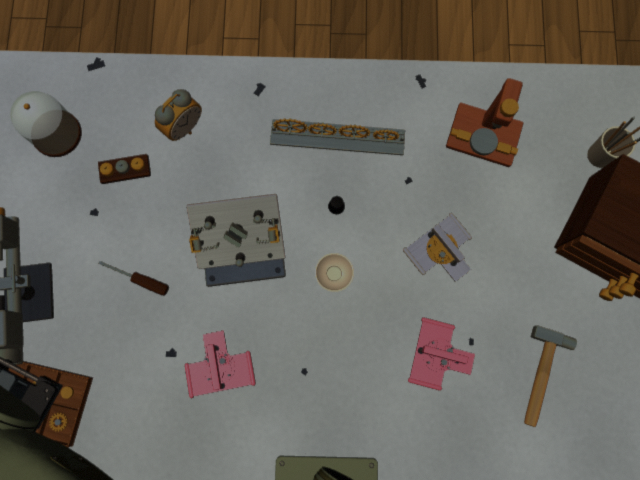

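View pics/wrist0.png

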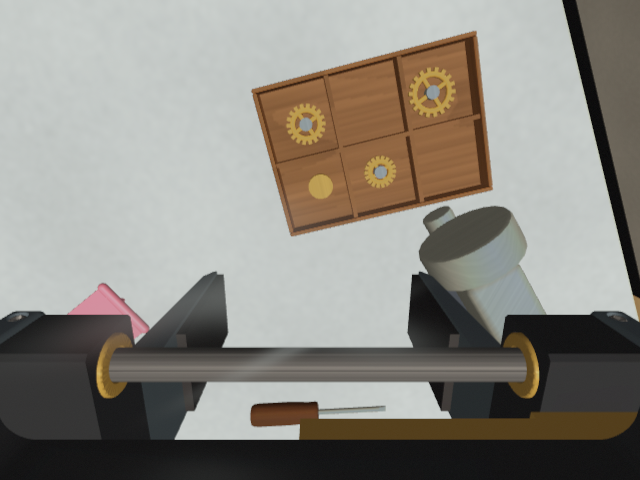

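```bash
python3 - <<'E'
import cv2
t=cv2.imread("pics/top0.png");s=cv2.imread("pics/side0.png")
def c(im,x,y,w,h,n): cv2.imwrite(f"pics/{n}.png",cv2.resize(im[y:y+h,x:x+w],(800,600),interpolation=cv2.INTER_CUBIC))
c(t,170,185,133,100,"t_stand");c(t,390,205,80,60+20,"t_car") if 0 else c(t,390,205,100,75,"t_car")
c(s,250,150,120,90,"s_stand");c(s,300,330,107,80,"s_car")
E
```

```text
(no output)
```

View pics/t_stand.png

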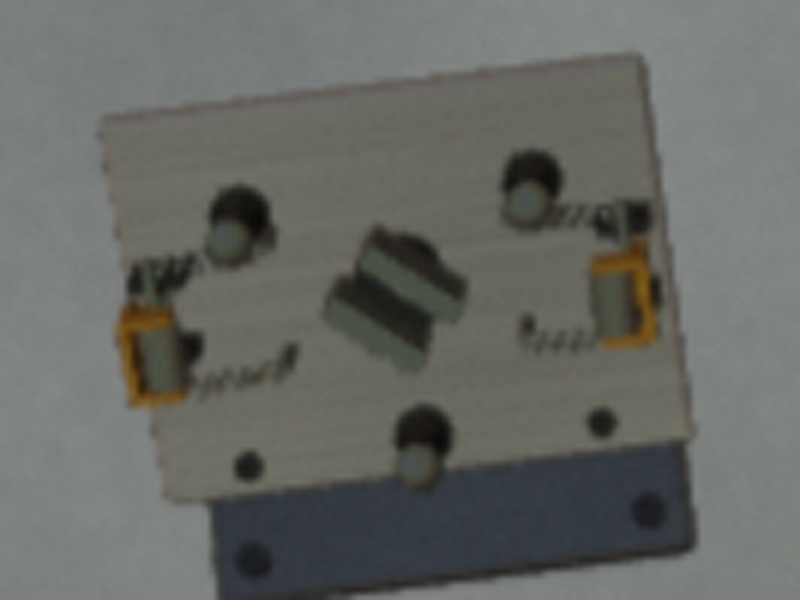

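View pics/t_car.png

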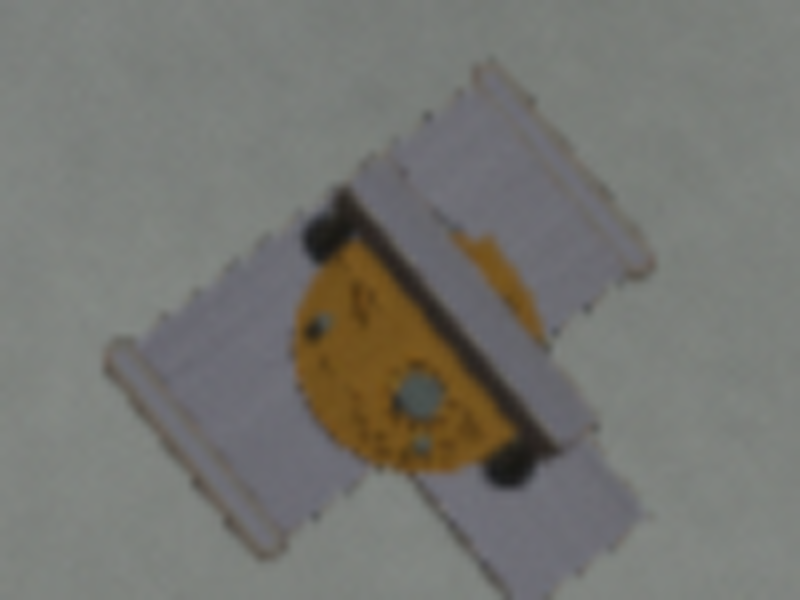

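View pics/s_stand.png

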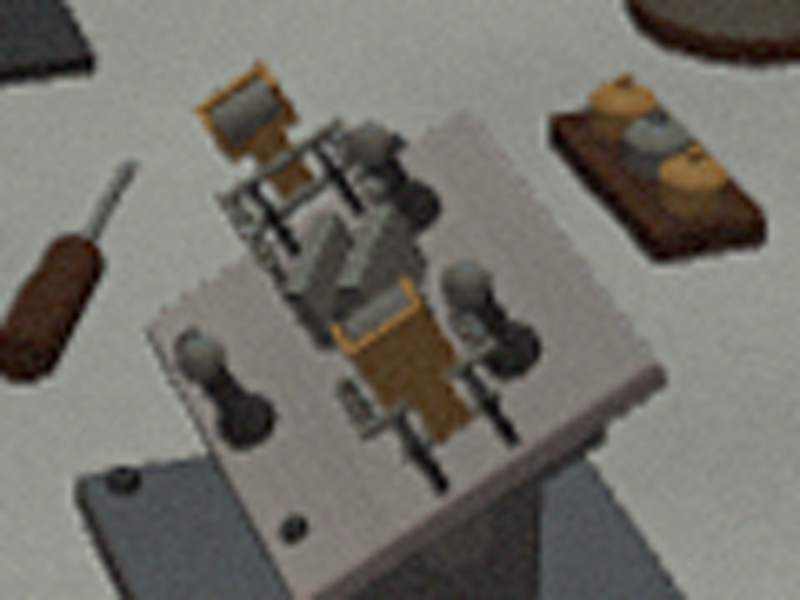

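View pics/s_car.png

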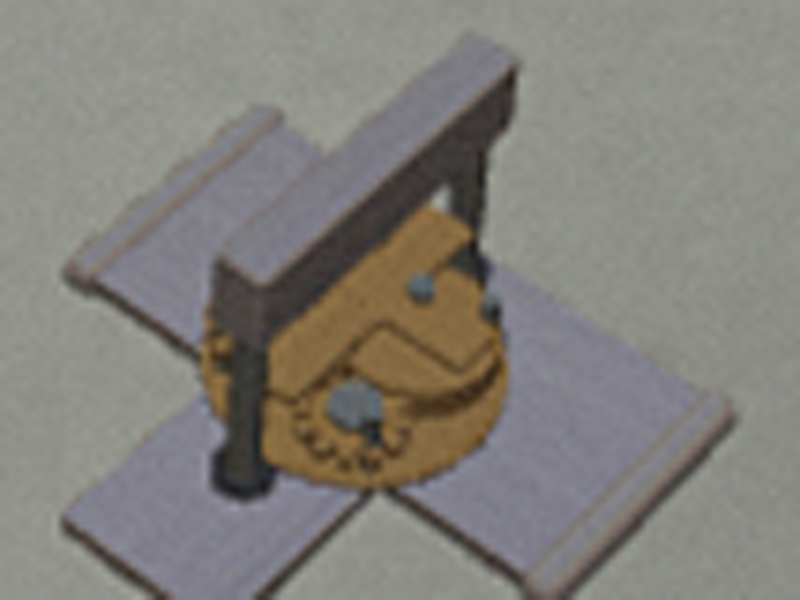

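```bash
cat > fit.py <<'E'
import numpy as np, cv2
from scipy.optimize import least_squares
from scipy.spatial.transform import Rotation as Ro
from workcell import env, camera_params
def proj(n,X,p=None):
    p=p or camera_params(n); c=np.atleast_2d(X)@p["R"].T+p["t"]; c=c@p["mtx"].T; return c[:,:2]/c[:,2:]
def un(px,s,ox,oy): return (np.array(px,float)+.5)/s-.5+[ox,oy]
def Rseat(yaw): return Ro.from_euler('z',yaw).as_matrix()@Ro.from_euler('y',-np.pi/6).as_matrix()
E
cat > f1.py <<'E'
from fit import *
# seat
M=[(28,48.5,-1),(28,-48.5,-1),(-56,0,-1),(0,72,21.5),(0,-72,21.5),(68,90,-35),(68,-90,-35),(-68,-90,-35),(-68,90,-35)]
M=np.array(M,float)
T=un([(231,240),(526,203),(418,466),(160,355),(617,303),(102,118),(640,55),(690,438),(168,500)],6.015,170,185)
S=un([(368,145),(468,288),(203,353),(250,105),(375,312),(467,112),(660,368),(300,597),(150,328)],6.667,250,150)
def res(v):
    X=M@Rseat(v[3]).T+v[:3]
    return np.r_[(proj("top",X)-T),(proj("side",X)-S)].ravel()
best=least_squares(res,[600,120,150,0.1],loss='soft_l1')
print("seat",best.x,np.degrees(best.x[3])); print(res(best.x).reshape(-1,2).round(1))
# hub: slot points in top, at cheek tops: z=+5
h=best.x; 
def hub(v,T,S):
    c,s=np.cos(v[0]),np.sin(v[0]); P=np.array([(18,15,5),(18,-15,5),(-18,-15,5),(-18,15,5)],float)
    P=P@np.array([[c,s,0],[-s,c,0],[0,0,1]]); X=P@Rseat(h[3]).T+h[:3]
    return X
for a in np.radians(range(-90,91,10)):
    pass
HT=un([(340,275),(470,290),(415,372),(325,312)],6.015,170,185)
for a in (30,40,50,60,70): print(a,((proj("top",hub([np.radians(a)],0,0))-[170,185]+.5)*6.015-.5).round().tolist(),((proj("side",hub([np.radians(a)],0,0))-[250,150]+.5)*6.667-.5).round().tolist())
# carrier
C=np.array([(44,7,85),(44,-7,85),(-44,7,85),(-44,-7,85),(48,64,13),(-18,64,13),(48,-64,13),(-18,-64,13)],float)
CT=un([(345,188),(375,155),(553,452),(597,427),(120,350),(265,548),(487,68),(643,268)],8,390,205)
CS=un([(475,38),(518,65),(218,255),(265,283),(270,112),(80,272),(722,410),(540,588)],7.477,300,330)
def rc(v):
    X=C@Ro.from_euler('z',v[3]).as_matrix().T+v[:3]
    return np.r_[(proj("top",X)-CT),(proj("side",X)-CS)].ravel()
b=least_squares(rc,[550,-200,0,0.7],loss='soft_l1')
print("car",b.x,np.degrees(b.x[3]));print(rc(b.x).reshape(-1,2).round(1))
E
python3 f1.py
```

```text
seat [526.49195225 189.93202238 134.58083909   6.42609641] 368.1882029410988
[[-0.1  0.6]
 [ 0.7  1. ]
 [-0.1  0.5]
 [ 0.5  0.2]
 [-0.7  0.1]
 [-1.1 -0.9]
 [ 0.5 -0.9]
 [ 0.3 -0.2]
 [-0.7 -0.2]
 [ 0.2  0.3]
 [-0.6 -0.2]
 [-0.6  1.1]
 [-0.5  1.4]
 [ 0.5  1.9]
 [ 1.2 -2.2]
 [ 0.8 -2. ]
 [-0.2  0.3]
 [-0.  -1.7]]
30 [[320.0, 298.0], [394.0, 245.0], [463.0, 330.0], [390.0, 383.0]] [[335.0, 205.0], [398.0, 216.0], [333.0, 297.0], [271.0, 285.0]]
40 [[319.0, 310.0], [381.0, 245.0], [465.0, 318.0], [402.0, 382.0]] [[324.0, 210.0], [395.0, 209.0], [345.0, 292.0], [274.0, 291.0]]
50 [[320.0, 322.0], [369.0, 248.0], [464.0, 306.0], [415.0, 380.0]] [[313.0, 216.0], [390.0, 204.0], [356.0, 285.0], [278.0, 297.0]]
60 [[322.0, 334.0], [357.0, 252.0], [461.0, 294.0], [426.0, 375.0]] [[303.0, 224.0], [383.0, 200.0], [366.0, 278.0], [284.0, 301.0]]
70 [[328.0, 345.0], [346.0, 259.0], [456.0, 283.0], [437.0, 369.0]] [[294.0, 232.0], [375.0, 198.0], [376.0, 269.0], [292.0, 303.0]]
car [ 535.55655167 -237.96595609   -1.50321632    0.66271057] 37.9705185357747
[[-0.6 -1. ]
 [ 0.9 -0.9]
 [ 0.6 -0. ]
 [ 0.5 -1. ]
 [-0.7  0.2]
 [ 0.4 -0.2]
 [-0.5  1.1]
 [-0.7 -0.1]
 [-0.2 -1.5]
 [ 0.9 -0.9]
 [-1.  -0.7]
 [-0.3  0.3]
 [ 0.   1.3]
 [ 0.4  0.7]
 [-0.6  0.2]
 [-0.5  0.7]]
```

```bash
cat >> fit.py <<'E'
SEAT=np.array([526.5,189.9,134.6]); SY=np.radians(8.19)
def cur():
    s=env.state(); return np.array(s["ee_pos"]),Ro.from_euler('xyz',s["ee_rot"],degrees=True).as_matrix(),s
def seatpose(hyaw,h,dx=0,dy=0):  # TCP at h above seat plane, tool x at hyaw deg from upslope
    R=Rseat(SY); Rt=R@Ro.from_euler('z',hyaw,degrees=True).as_matrix()@np.diag([1.,-1,-1])
    return SEAT+R@[dx,dy,h],Rt
def plan(p1,R1,show=True,N=None):
    p,R,s=cur(); r=Ro.from_matrix(R.T@R1).as_rotvec(degrees=True); d=p1-p
    print("t",round(s["time_s"],2),"d world",d.round(1),"d tool now",(R.T@d).round(1),"d in final tool",(R1.T@d).round(1),"rotvec",r.round(2),"|r|",np.linalg.norm(r).round(1))
    if N:
        for k in range(N):
            Rk=R@Ro.from_rotvec(r*k/N,degrees=True).as_matrix(); print((Rk.T@d/N/1000).round(4).tolist(),(r/N).round(2).tolist())
def st():
    s=env.state(); print({k:np.round(s[k],2).tolist() for k in ("time_s","qpos","ee_pos","ee_rot","force","torque","gripper_width")})
E
python3 -c "
from fit import *
p,R=seatpose(46,100); print(p); plan(p+[0,0,30],R,N=14)"
```

```text
[477.00994454 182.77719085 221.20254038]
t 0.15 d world [ 234.5 -338.2   37.9] d tool now [-355.3 -207.6  -37.6] d in final tool [-141.   383.9   59.1] rotvec [-34.01  -3.76  98.27] |r| 104.1
[-0.0254, -0.0148, -0.0027] [-2.43, -0.27, 7.02]
[-0.027, -0.0115, -0.0031] [-2.43, -0.27, 7.02]
[-0.0282, -0.008, -0.0034] [-2.43, -0.27, 7.02]
[-0.029, -0.0043, -0.0035] [-2.43, -0.27, 7.02]
[-0.0293, -0.0006, -0.0035] [-2.43, -0.27, 7.02]
[-0.0292, 0.0031, -0.0033] [-2.43, -0.27, 7.02]
[-0.0286, 0.0068, -0.003] [-2.43, -0.27, 7.02]
[-0.0275, 0.0104, -0.0025] [-2.43, -0.27, 7.02]
[-0.0261, 0.0138, -0.0018] [-2.43, -0.27, 7.02]
[-0.0242, 0.0169, -0.0011] [-2.43, -0.27, 7.02]
[-0.0219, 0.0197, -0.0002] [-2.43, -0.27, 7.02]
[-0.0194, 0.0223, 0.0008] [-2.43, -0.27, 7.02]
[-0.0165, 0.0244, 0.0019] [-2.43, -0.27, 7.02]
[-0.0134, 0.0261, 0.003] [-2.43, -0.27, 7.02]
```

```bash
python3 -m creep '{"offset":[[-0.025,-0.015,-0.006],[-0.027,-0.0115,-0.006],[-0.028,-0.008,-0.006],[-0.029,-0.004,-0.006],[-0.029,-0.0005,-0.0035]],"rotation":[[-2.4,-0.3,7],[-2.4,-0.3,7],[-2.4,-0.3,7],[-2.4,-0.3,7],[-2.4,-0.3,7]]}' 0.45
python3 -m creep '{"offset":[[-0.029,0.003,-0.0035],[-0.0286,0.007,-0.003],[-0.0275,0.0104,-0.0025],[-0.026,0.014,-0.0018],[-0.024,0.017,-0.001]],"rotation":[[-2.4,-0.3,7],[-2.4,-0.3,7],[-2.4,-0.3,7],[-2.4,-0.3,7],[-2.4,-0.3,7]]}'
python3 -c "
from fit import *
st();p,R=seatpose(46,100); print(p); plan(p+[0,0,10],R,N=4)"
```

```text
time_s: 0.78
ee_pos: [326.0, 399.7, 239.0]
ee_rot: [168.2, -2.2, 119.9]
force: [0.1, 0.2, -0.2]
gripper_width: 50.2
time_s: 1.4
ee_pos: [410.0, 279.4, 253.2]
ee_rot: [159.8, -10.6, 85.7]
force: [-0.1, 0.9, 0.0]
gripper_width: 50.5
{'time_s': 1.4, 'qpos': [36.66, -1.14, 111.58, -7.44, 47.73, 46.8], 'ee_pos': [410.04, 279.39, 253.15], 'ee_rot': [159.79, -10.61, 85.7], 'force': [-0.06, 0.9, 0.02], 'torque': [-0.2, 0.26, 0.02], 'gripper_width': 50.5}
[477.00994454 182.77719085 221.20254038]
t 1.4 d world [ 67.  -96.6 -22. ] d tool now [-93.8  67.8  30. ] d in final tool [-51.7  97.9  45.3] rotvec [-9.62 -0.78 28.12] |r| 29.7
[-0.0234, 0.017, 0.0075] [-2.41, -0.19, 7.03]
[-0.0212, 0.0194, 0.0083] [-2.41, -0.19, 7.03]
[-0.0187, 0.0214, 0.0093] [-2.41, -0.19, 7.03]
[-0.0159, 0.0232, 0.0103] [-2.41, -0.19, 7.03]
```

```bash
python3 -m creep '{"offset":[[-0.0234,0.017,0.0075],[-0.021,0.0194,0.008],[-0.0187,0.0214,0.009],[-0.016,0.023,0.010],[0,0,0]],"rotation":[[-2.4,-0.2,7],[-2.4,-0.2,7],[-2.4,-0.2,7],[-2.4,-0.2,7],[0,0,0]]}'
python3 -c "
from fit import *
from workcell import grab_frame
st();p,R=seatpose(46,70); plan(p,R)
import json
cp=camera_params('wrist');f=grab_frame('wrist')[:,:,::-1];np.savez('w1.npz',**cp);cv2.imwrite('pics/w1.png',f)
for P in [(28,48.5,-1),(28,-48.5,-1),(-56,0,-1),(0,72,21.5),(0,-72,21.5),(0,0,5)]: print(P,proj('wrist',SEAT+Rseat(SY)@np.array(P),cp).round())
"
```

```text
time_s: 2.02
ee_pos: [476.3, 183.1, 231.1]
ee_rot: [157.5, -20.1, 58.6]
force: [0.1, 0.1, 0.7]
gripper_width: 50.3
{'time_s': 2.02, 'qpos': [25.23, -1.17, 117.82, -14.55, 35.5, 70.49], 'ee_pos': [476.3, 183.07, 231.15], 'ee_rot': [157.48, -20.08, 58.56], 'force': [0.14, 0.12, 0.67], 'torque': [-0.15, 0.37, -0.01], 'gripper_width': 50.29}
t 2.02 d world [ 15.6   1.8 -35.9] d tool now [-3.2 -2.8 39. ] d in final tool [-3.3 -2.9 38.9] rotvec [-0.13  0.13  0.33] |r| 0.4
(28, 48.5, -1) [[296. 172.]]
(28, -48.5, -1) [[382. 262.]]
(-56, 0, -1) [[264. 289.]]
(0, 72, 21.5) [[240. 180.]]
(0, -72, 21.5) [[379. 317.]]
(0, 0, 5) [[314. 245.]]
```

View pics/w1.png

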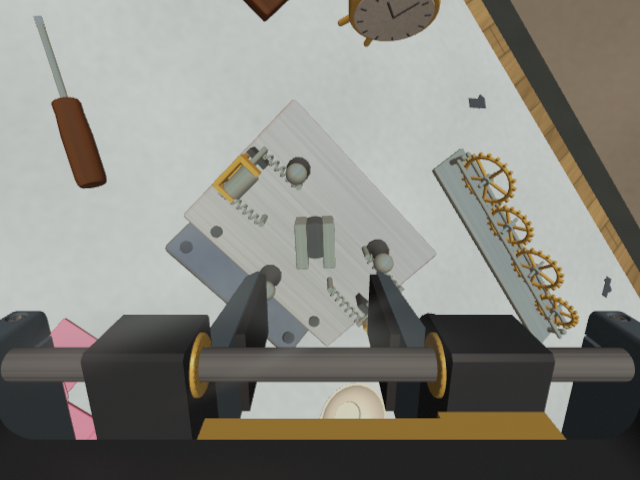

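```bash
python3 -m creep '{"offset":[[-0.0015,-0.0015,0.02],[-0.0015,-0.0015,0.02],[0,0,0.02],[0,0,0.02],[0,0,0]],"rotation":[[0,0,0],[0,0,0],[0,0,0],[0,0,0],[0,0,0]]}'
python3 -c "
from fit import *
from workcell import grab_frame
p,R=seatpose(46,-23.8); plan(p,R);cp=camera_params('wrist')
cv2.imwrite('pics/w2.png',grab_frame('wrist')[:,:,::-1])
for P in [(28,48.5,-1),(28,-48.5,-1),(0,72,21.5),(0,0,5)]: print(P,proj('wrist',SEAT+Rseat(SY)@np.array(P),cp).round())
"
```

```text
time_s: 2.7
ee_pos: [512.3, 189.9, 159.7]
ee_rot: [157.5, -20.1, 58.7]
force: [0.3, 0.8, -0.3]
gripper_width: 50.1
t 2.7 d world [ 26.    1.7 -45.8] d tool now [-1.7  1.3 52.6] d in final tool [-1.7  1.2 52.6] rotvec [-0.19  0.08  0.46] |r| 0.5
(28, 48.5, -1) [[295. 187.]]
(28, -48.5, -1) [[411. 307.]]
(0, 72, 21.5) [[215. 199.]]
(0, 0, 5) [[319. 286.]]
```

View pics/w2.png

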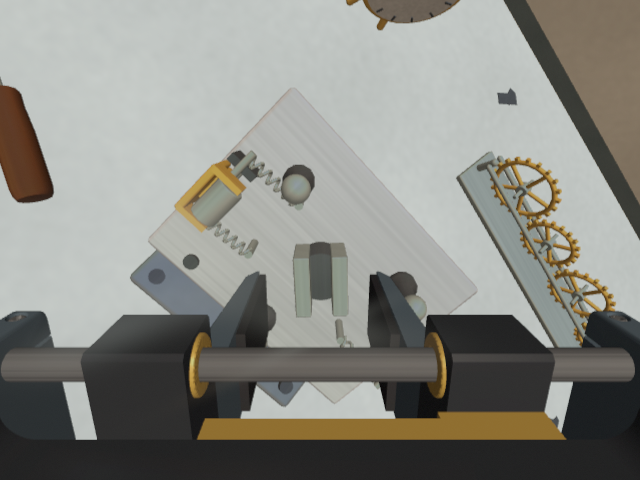

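```bash
python3 -m creep '{"offset":[[-0.0008,0.0006,0.0175],[-0.0008,0.0006,0.0175],[0,0,0.0175],[0,0,0],[0,0,0]],"rotation":[[0,0,0.5],[0,0,0],[0,0,0],[0,0,0],[0,0,0]]}'
python3 -c "
from fit import *
p,R=seatpose(46,-23.8); plan(p,R);st()"
```

```text
time_s: 3.38
ee_pos: [538.9, 191.6, 116.4]
ee_rot: [157.5, -20.5, 58.2]
force: [0.5, -0.2, -0.2]
gripper_width: 49.7
t 3.38 d world [-0.6  0.  -2.4] d tool now [-1.1 -1.3  1.8] d in final tool [-1.1 -1.3  1.8] rotvec [-0.04 -0.11 -0.14] |r| 0.2
{'time_s': 3.38, 'qpos': [22.53, 12.6, 122.03, -23.98, 17.5, 79.6], 'ee_pos': [538.87, 191.57, 116.36], 'ee_rot': [157.52, -20.48, 58.19], 'force': [0.46, -0.22, -0.22], 'torque': [-0.17, 0.35, -0.02], 'gripper_width': 49.74}
```

Close gently.

```bash
python3 -m creep '{"offset":[[-0.001,-0.001,0.001],[0,0,0],[0,0,0],[0,0,0],[0,0,0]],"rotation":[[0,0,0],[0,0,0],[0,0,0],[0,0,0],[0,0,0]]}' 0.75 20
python3 -c "
from fit import *
p,R=seatpose(46,-23.8); plan(p,R);st()"
```

```text
time_s: 4.0
ee_pos: [538.1, 190.6, 114.1]
ee_rot: [157.5, -20.4, 58.1]
force: [-2.3, -5.3, 6.0]
gripper_width: 30.1
t 4.0 d world [ 0.2  1.  -0.1] d tool now [ 0.8 -0.5  0.3] d in final tool [ 0.8 -0.5  0.3] rotvec [-0.04 -0.01 -0.14] |r| 0.1
{'time_s': 4.0, 'qpos': [22.49, 12.73, 122.27, -24.47, 17.25, 80.09], 'ee_pos': [538.11, 190.6, 114.12], 'ee_rot': [157.53, -20.39, 58.15], 'force': [-2.3, -5.33, 5.97], 'torque': [-0.85, 0.19, -0.27], 'gripper_width': 30.09}
```

```bash
python3 -c "
from fit import *
p,R=seatpose(0,-23.8); plan(p,R)"
python3 -m creep '{"offset":[[0,0,0],[0,0,0],[0,0,0],[0,0,0],[0,0,0]],"rotation":[[0,0,4],[0,0,4],[0,0,4],[0,0,4],[0,0,0]]}' - 30
python3 -c "
from fit import *
p,R=seatpose(0,-23.8); plan(p,R);st()"
```

```text
t 4.0 d world [ 0.2  1.  -0.1] d tool now [ 0.8 -0.5  0.3] d in final tool [ 0.2 -1.   0.3] rotvec [-4.000e-02  0.000e+00  4.586e+01] |r| 45.9
time_s: 4.62
ee_pos: [537.8, 190.7, 114.0]
ee_rot: [164.0, -25.7, 41.7]
force: [-3.4, -3.9, 5.6]
gripper_width: 29.8
t 4.62 d world [0.5 0.8 0. ] d tool now [ 0.8 -0.4  0.3] d in final tool [ 0.5 -0.8  0.3] rotvec [-0.06  0.03 29.81] |r| 29.8
{'time_s': 4.62, 'qpos': [22.51, 12.73, 122.29, -24.44, 17.25, 96.12], 'ee_pos': [537.81, 190.75, 113.96], 'ee_rot': [164.05, -25.7, 41.68], 'force': [-3.38, -3.94, 5.63], 'torque': [-0.6, 0.39, -0.2], 'gripper_width': 29.81}
```

```bash
python3 -m creep '{"offset":[[0.0003,-0.0002,0],[0.0003,-0.0002,0],[0,0,0],[0,0,0],[0,0,0]],"rotation":[[0,0,7.5],[0,0,7.5],[0,0,7.5],[0,0,7.4],[0,0,0]]}'
python3 -c "
from fit import *
p,R=seatpose(0,-23.8); plan(p,R);st()"
```

```text
time_s: 5.25
ee_pos: [537.5, 191.4, 113.8]
ee_rot: [-179.9, -29.9, 8.0]
force: [-4.2, -3.5, 5.6]
gripper_width: 29.9
t 5.25 d world [0.8 0.2 0.2] d tool now [ 0.8 -0.1  0.2] d in final tool [ 0.8 -0.1  0.2] rotvec [-0.05  0.1  -0.14] |r| 0.2
{'time_s': 5.25, 'qpos': [22.6, 12.75, 122.26, -24.44, 17.33, 126.15], 'ee_pos': [537.51, 191.37, 113.81], 'ee_rot': [-179.87, -29.9, 8.02], 'force': [-4.25, -3.46, 5.62], 'torque': [-0.39, 0.61, -0.26], 'gripper_width': 29.89}
```

```bash
python3 -m creep '{"offset":[[0,0,0],[0,0,0],[0,0,0],[0,0,-0.01],[0,0,-0.02]],"rotation":[[0,0,0],[0,0,0],[0,0,0],[0,0,0],[0,0,0]]}' 0.45
python3 -m creep '{"offset":[[0,0,-0.03],[0,0,-0.03],[0,0,-0.03],[0,0,-0.02],[0,0,0]],"rotation":[[0,0,0],[0,0,0],[0,0,0],[0,0,0],[0,0,0]]}'
python3 -c "
from fit import *
from workcell import grab_frame
st();cp=camera_params('wrist')
cv2.imwrite('pics/w3.png',grab_frame('wrist')[:,:,::-1])
t=grab_frame('top')[:,:,::-1]
cv2.imwrite('pics/t3.png',cv2.resize(t[185:285,170:303],(800,600),interpolation=cv2.INTER_CUBIC))
for P in [(28,48.5,-1),(28,-48.5,-1),(0,72,21.5),(18,6,5),(-18,6,5),(18,-6,5),(-18,-6,5)]: print(P,proj('wrist',SEAT+Rseat(SY)@np.array(P),cp).round(1))
Rc=Ro.from_euler('z',38,degrees=True).as_matrix()@np.diag([1.,-1,-1])
plan(np.array([535.6,-238,160.]),Rc,N=14)
"
```

```text
time_s: 5.88
ee_pos: [522.9, 189.5, 139.7]
ee_rot: [-179.9, -29.9, 8.1]
force: [0.5, -0.3, 0.6]
gripper_width: 50.0
time_s: 6.5
ee_pos: [469.1, 182.0, 237.2]
ee_rot: [-179.8, -30.2, 8.1]
force: [0.5, -0.5, -0.8]
gripper_width: 50.2
{'time_s': 6.5, 'qpos': [25.51, -2.33, 118.14, -14.48, 35.98, 116.95], 'ee_pos': [469.13, 181.99, 237.2], 'ee_rot': [-179.8, -30.18, 8.12], 'force': [0.46, -0.46, -0.82], 'torque': [-0.07, 0.51, -0.0], 'gripper_width': 50.22}
(28, 48.5, -1) [[254.8 204. ]]
(28, -48.5, -1) [[379.4 203.9]]
(0, 72, 21.5) [[220.2 247. ]]
(18, 6, 5) [[309.3 218.2]]
(-18, 6, 5) [[309.6 262.2]]
(18, -6, 5) [[324.8 218.2]]
(-18, -6, 5) [[324.6 262.2]]
t 6.6 d world [  66.8 -419.6  -74.9] d tool now [-31.6 424.9  67.4] d in final tool [-205.7  371.8   74.9] rotvec [  7.7  -29.29 -29.14] |r| 42.0
[-0.0023, 0.0304, 0.0048] [0.55, -2.09, -2.08]
[-0.0032, 0.0303, 0.0046] [0.55, -2.09, -2.08]
[-0.0041, 0.0302, 0.0045] [0.55, -2.09, -2.08]
[-0.0051, 0.0301, 0.0043] [0.55, -2.09, -2.08]
[-0.006, 0.0299, 0.0043] [0.55, -2.09, -2.08]
[-0.0069, 0.0297, 0.0042] [0.55, -2.09, -2.08]
[-0.0078, 0.0295, 0.0042] [0.55, -2.09, -2.08]
[-0.0088, 0.0292, 0.0042] [0.55, -2.09, -2.08]
[-0.0097, 0.029, 0.0043] [0.55, -2.09, -2.08]
[-0.0105, 0.0286, 0.0044] [0.55, -2.09, -2.08]
[-0.0114, 0.0283, 0.0045] [0.55, -2.09, -2.08]
[-0.0123, 0.0279, 0.0047] [0.55, -2.09, -2.08]
[-0.0131, 0.0275, 0.0049] [0.55, -2.09, -2.08]
[-0.0139, 0.027, 0.0051] [0.55, -2.09, -2.08]
```

View pics/w3.png

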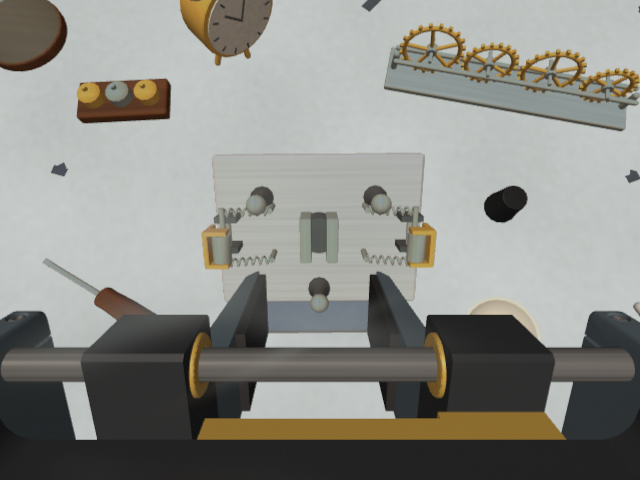

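```bash
python3 -m creep '{"offset":[[-0.002,0.030,0.001],[-0.003,0.030,0.001],[-0.004,0.030,0.002],[-0.005,0.030,0.004],[-0.006,0.030,0.004]],"rotation":[[0.55,-2.1,-2.1],[0.55,-2.1,-2.1],[0.55,-2.1,-2.1],[0.55,-2.1,-2.1],[0.55,-2.1,-2.1]]}'
python3 -m creep '{"offset":[[-0.007,0.0297,0.004],[-0.008,0.0295,0.004],[-0.009,0.029,0.004],[-0.0097,0.029,0.004],[-0.0105,0.0286,0.004]],"rotation":[[0.55,-2.1,-2.1],[0.55,-2.1,-2.1],[0.55,-2.1,-2.1],[0.55,-2.1,-2.1],[0.55,-2.1,-2.1]]}'
python3 -c "
from fit import *
st()
Rc=Ro.from_euler('z',38,degrees=True).as_matrix()@np.diag([1.,-1,-1])
plan(np.array([535.6,-238,165.]),Rc,N=4)
"
```

```text
time_s: 7.22
ee_pos: [488.4, 30.7, 216.5]
ee_rot: [178.2, -19.1, 19.5]
force: [-0.4, -0.6, -0.6]
gripper_width: 49.8
time_s: 7.85
ee_pos: [511.6, -119.2, 190.7]
ee_rot: [178.5, -8.2, 30.0]
force: [0.2, 0.2, 0.1]
gripper_width: 50.2
{'time_s': 7.85, 'qpos': [-17.59, 11.37, 103.42, 5.9, 58.64, 39.77], 'ee_pos': [511.63, -119.21, 190.68], 'ee_rot': [178.48, -8.24, 29.97], 'force': [0.18, 0.2, 0.14], 'torque': [-0.1, 0.17, -0.01], 'gripper_width': 50.18}
t 7.85 d world [  24.  -118.8  -25.7] d tool now [-41.8 114.3  22.9] d in final tool [-54.2 108.4  25.7] rotvec [ 2.1  -8.12 -8.13] |r| 11.7
[-0.0105, 0.0286, 0.0057] [0.52, -2.03, -2.03]
[-0.0113, 0.0282, 0.0059] [0.52, -2.03, -2.03]
[-0.012, 0.0279, 0.006] [0.52, -2.03, -2.03]
[-0.0128, 0.0275, 0.0062] [0.52, -2.03, -2.03]
```

```bash
python3 -m creep '{"offset":[[-0.0105,0.0286,0.0057],[-0.0113,0.0282,0.0059],[-0.012,0.028,0.006],[-0.0128,0.0275,0.006],[0,0,0]],"rotation":[[0.5,-2,-2],[0.5,-2,-2],[0.5,-2,-2],[0.6,-2.1,-2.1],[0,0,0]]}'
python3 -c "
from fit import *
from workcell import grab_frame
st();cp=camera_params('wrist')
cv2.imwrite('pics/w4.png',grab_frame('wrist')[:,:,::-1])
Rc=Ro.from_euler('z',37.97,degrees=True).as_matrix()
for P in [(44,7,85),(44,-7,85),(-44,7,85),(-44,-7,85),(48,64,13),(-18,64,13),(48,-64,13),(-18,-64,13)]: print(P,proj('wrist',[535.6,-238,0]+Rc@np.array(P),cp).round(1))
plan(np.array([535.6,-238,55.]),Rc@np.diag([1.,-1,-1]))
"
```

```text
time_s: 8.48
ee_pos: [535.9, -238.2, 164.6]
ee_rot: [-180.0, -0.1, 37.8]
force: [-0.1, -0.2, 1.2]
gripper_width: 50.2
{'time_s': 8.48, 'qpos': [-25.13, 21.3, 92.52, 0.09, 66.17, 27.01], 'ee_pos': [535.92, -238.17, 164.55], 'ee_rot': [-179.97, -0.08, 37.82], 'force': [-0.09, -0.16, 1.18], 'torque': [-0.02, 0.17, -0.04], 'gripper_width': 50.17}
(44, 7, 85) [[305.5 189.4]]
(44, -7, 85) [[326.6 189.4]]
(-44, 7, 85) [[307.  309.2]]
(-44, -7, 85) [[326.1 309.2]]
(48, 64, 13) [[240.6 171.5]]
(-18, 64, 13) [[245.3 246.1]]
(48, -64, 13) [[392.3 171.1]]
(-18, -64, 13) [[388.2 245.8]]
t 8.53 d world [   0.2   -1.  -110.1] d tool now [ -0.7   1.  110.1] d in final tool [ -0.5   0.9 110.1] rotvec [-0.05 -0.11 -0.13] |r| 0.2
```

View pics/w4.png

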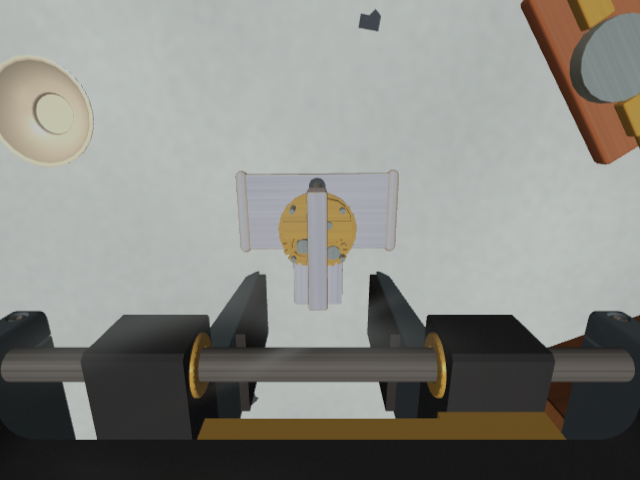

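```bash
python3 -m creep '{"offset":[[-0.0005,0.001,0.025],[0,0,0.03],[0,0,0.03],[0,0,0.024],[0,0,0]],"rotation":[[0,0,0],[0,0,0],[0,0,0],[0,0,0],[0,0,0]]}'
python3 -c "
from fit import *
st()
Rc=Ro.from_euler('z',37.97,degrees=True).as_matrix()
plan(np.array([535.6,-238,55.]),Rc@np.diag([1.,-1,-1]))
"
```

```text
time_s: 9.15
ee_pos: [534.5, -236.3, 56.3]
ee_rot: [-179.9, -0.1, 37.9]
force: [-0.2, -0.3, -0.3]
gripper_width: 50.2
{'time_s': 9.15, 'qpos': [-25.05, 27.17, 100.51, 0.14, 52.42, 26.93], 'ee_pos': [534.49, -236.35, 56.32], 'ee_rot': [-179.86, -0.06, 37.94], 'force': [-0.24, -0.35, -0.25], 'torque': [-0.09, 0.14, 0.05], 'gripper_width': 50.23}
t 9.15 d world [ 1.1 -1.7 -1.3] d tool now [-0.1  2.   1.3] d in final tool [-0.1  2.   1.3] rotvec [-0.14 -0.06 -0.03] |r| 0.2
```

```bash
python3 -m creep '{"offset":[[0,0.0015,0.001],[0,0,0],[0,0,0],[0,0,0],[0,0,0]],"rotation":[[0,0,0],[0,0,0],[0,0,0],[0,0,0],[0,0,0]]}' 0.9 40
python3 -m creep '{"offset":[[0,0,0],[0,0,0],[0,0,-0.01],[0,0,-0.02],[0,0,0]],"rotation":[[0,0,0],[0,0,0],[0,0,0],[0,0,0],[0,0,0]]}' - 40
python3 -c "
from fit import *
st()"
```

```text
time_s: 9.78
ee_pos: [536.8, -238.5, 57.5]
ee_rot: [179.9, -0.2, 37.9]
force: [-1.9, 3.6, 5.3]
gripper_width: 14.0
time_s: 10.4
ee_pos: [538.4, -240.0, 88.3]
ee_rot: [179.6, -0.2, 37.9]
force: [0.9, -0.0, -3.8]
gripper_width: 13.9
{'time_s': 10.4, 'qpos': [-25.18, 25.33, 98.2, 0.07, 56.05, 26.84], 'ee_pos': [538.42, -240.04, 88.28], 'ee_rot': [179.65, -0.25, 37.94], 'force': [0.87, -0.0, -3.84], 'torque': [-0.08, 0.15, -0.0], 'gripper_width': 13.89}
```

```bash
python3 -m creep '{"offset":[[0,0,-0.03],[0,0,-0.035],[0,0,-0.035],[0,0,-0.03],[0,0,0]],"rotation":[[0,0,0],[0,0,0],[0,0,0],[0,0,0],[0,0,0]]}' - 55
python3 -c "
from fit import *
from workcell import grab_frame
st();cp=camera_params('wrist')
cv2.imwrite('pics/w5.png',grab_frame('wrist')[:,:,::-1])
p,R=seatpose(0,57.5+80,1,0);plan(p,R,N=14)"
```

```text
time_s: 11.02
ee_pos: [537.8, -239.8, 218.5]
ee_rot: [179.6, -0.3, 37.9]
force: [0.9, -0.6, -4.5]
gripper_width: 13.6
{'time_s': 11.02, 'qpos': [-25.19, 19.17, 87.71, 0.07, 72.66, 26.86], 'ee_pos': [537.83, -239.84, 218.47], 'ee_rot': [179.62, -0.27, 37.93], 'force': [0.87, -0.57, -4.51], 'torque': [-0.09, 0.09, -0.01], 'gripper_width': 13.56}
t 11.07 d world [-77.3 419.5  37.7] d tool now [ 197.  -378.3  -38.2] d in final tool [   4.3 -426.3  -41. ] rotvec [-7.67 29.12 29.08] |r| 41.9
[0.0141, -0.027, -0.0027] [-0.55, 2.08, 2.08]
[0.0132, -0.0275, -0.0025] [-0.55, 2.08, 2.08]
[0.0123, -0.0279, -0.0023] [-0.55, 2.08, 2.08]
[0.0113, -0.0283, -0.0021] [-0.55, 2.08, 2.08]
[0.0104, -0.0287, -0.002] [-0.55, 2.08, 2.08]
[0.0094, -0.029, -0.0019] [-0.55, 2.08, 2.08]
[0.0084, -0.0294, -0.0019] [-0.55, 2.08, 2.08]
[0.0074, -0.0296, -0.0019] [-0.55, 2.08, 2.08]
[0.0064, -0.0299, -0.0019] [-0.55, 2.08, 2.08]
[0.0054, -0.03, -0.002] [-0.55, 2.08, 2.08]
[0.0044, -0.0302, -0.0021] [-0.55, 2.08, 2.08]
[0.0033, -0.0303, -0.0023] [-0.55, 2.08, 2.08]
[0.0023, -0.0304, -0.0024] [-0.55, 2.08, 2.08]
[0.0013, -0.0304, -0.0027] [-0.55, 2.08, 2.08]
```

View pics/w5.png

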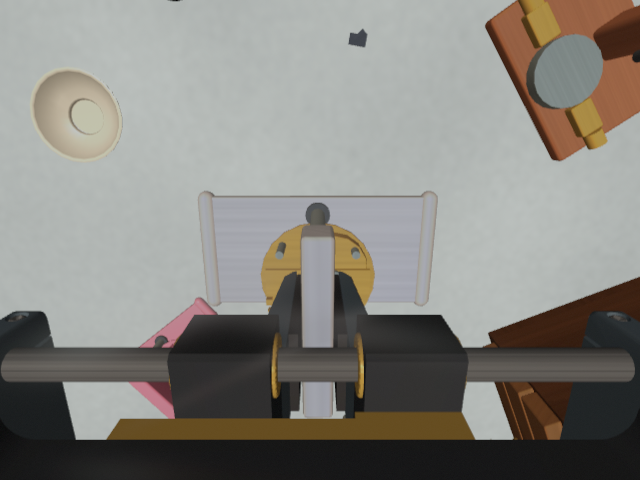

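```bash
cat > f2.py <<'E'
from fit import *
p,R,_=cur(); cp=camera_params('wrist')
M=np.array([(48,64,13),(48,-64,13),(-18,64,13),(-18,-64,13),(44,7,85),(44,-7,85)],float)
px=np.array([(207,197),(430,197),(213,300),(423,300),(302,227),(334,227)],float)
def X(v): return (M@Ro.from_euler('xyz',v[3:],degrees=True).as_matrix().T+v[:3])@np.diag([1.,-1,-1])@R.T+p
def f(v): return np.r_[(proj('wrist',X(v),cp)-px).ravel(), v[3]/1,v[4]/2]
b=least_squares(f,[0,0,-57,0,0,0]); print(b.x.round(2)); print(b.fun.round(1))
E
python3 f2.py
```

```text
[-2.740e+00 -9.600e-01 -5.609e+01 -1.200e-01  2.930e+00 -3.000e-02]
[ 0.3 -2.  -0.7 -1.9  1.9  1.5 -1.6  1.8 -1.7  0.3  1.8  0.3 -0.1  1.5]
```

```bash
python3 -m creep '{"offset":[[0.014,-0.027,-0.006],[0.013,-0.0275,-0.006],[0.0123,-0.028,-0.006],[0.0113,-0.0283,-0.006],[0.0104,-0.0287,-0.006]],"rotation":[[-0.55,2.1,2.1],[-0.55,2.1,2.1],[-0.55,2.1,2.1],[-0.55,2.1,2.1],[-0.55,2.1,2.1]]}' - 55
python3 -m creep '{"offset":[[0.0094,-0.029,-0.004],[0.0084,-0.0294,-0.002],[0.0074,-0.0296,-0.002],[0.0064,-0.03,-0.002],[0.0054,-0.03,-0.002]],"rotation":[[-0.55,2.1,2.1],[-0.55,2.1,2.1],[-0.55,2.1,2.1],[-0.55,2.1,2.1],[-0.55,2.1,2.1]]}' - 55
python3 -c "
from fit import *
st();p,R=seatpose(0,57.5+80,1,0);plan(p,R,N=4)"
```

```text
time_s: 11.7
ee_pos: [505.8, -88.8, 246.1]
ee_rot: [178.3, -10.7, 27.5]
force: [0.6, 1.4, -4.0]
gripper_width: 13.7
time_s: 12.32
ee_pos: [477.8, 60.5, 261.7]
ee_rot: [178.4, -21.4, 16.9]
force: [0.3, -0.3, -3.8]
gripper_width: 13.5
{'time_s': 12.32, 'qpos': [3.55, -2.7, 111.38, 4.29, 50.14, 74.82], 'ee_pos': [477.78, 60.48, 261.73], 'ee_rot': [178.41, -21.45, 16.89], 'force': [0.32, -0.31, -3.76], 'torque': [-0.18, 0.73, -0.02], 'gripper_width': 13.54}
t 12.32 d world [-18.5 119.8  -7.6] d tool now [  13.2 -120.3   10. ] d in final tool [  -4.8 -121.2    5.9] rotvec [-2.2   8.43  7.96] |r| 11.8
[0.0033, -0.0301, 0.0025] [-0.55, 2.11, 1.99]
[0.0022, -0.0302, 0.0023] [-0.55, 2.11, 1.99]
[0.001, -0.0303, 0.0021] [-0.55, 2.11, 1.99]
[-0.0001, -0.0303, 0.0018] [-0.55, 2.11, 1.99]
```

```bash
python3 -m creep '{"offset":[[0.003,-0.030,0.001],[0.002,-0.030,0.001],[0.001,-0.030,0.002],[0,-0.0305,0.002],[0,0,0]],"rotation":[[-0.55,2.1,2],[-0.55,2.1,2],[-0.55,2.1,2],[-0.55,2.1,2],[0,0,0]]}' - 55
python3 - <<'E'
from fit import *
from workcell import grab_frame
st();p,R=seatpose(0,57.5+80,1.5,0);plan(p,R)
for n,(x,y,w,h) in dict(top=(140,150,200,150),side=(220,90,200,150)).items():
    cv2.imwrite(f'pics/{n}6.png',cv2.resize(grab_frame(n)[y:y+h,x:x+w,::-1],(800,600),interpolation=cv2.INTER_CUBIC))
cv2.imwrite('pics/w6.png',grab_frame('wrist')[:,:,::-1])
E
```

```text
time_s: 12.95
ee_pos: [457.2, 180.0, 255.7]
ee_rot: [179.8, -29.8, 8.6]
force: [-1.1, -0.3, -3.4]
gripper_width: 13.8
{'time_s': 12.95, 'qpos': [26.15, -4.31, 116.91, -13.9, 39.6, 116.17], 'ee_pos': [457.21, 180.04, 255.73], 'ee_rot': [179.84, -29.84, 8.57], 'force': [-1.15, -0.27, -3.43], 'torque': [-0.24, 0.92, 0.0], 'gripper_width': 13.84}
t 12.95 d world [ 2.5  0.2 -1.3] d tool now [1.5 0.1 2.4] d in final tool [1.5 0.1 2.4] rotvec [-0.02  0.16  0.33] |r| 0.4
```

View pics/top6.png

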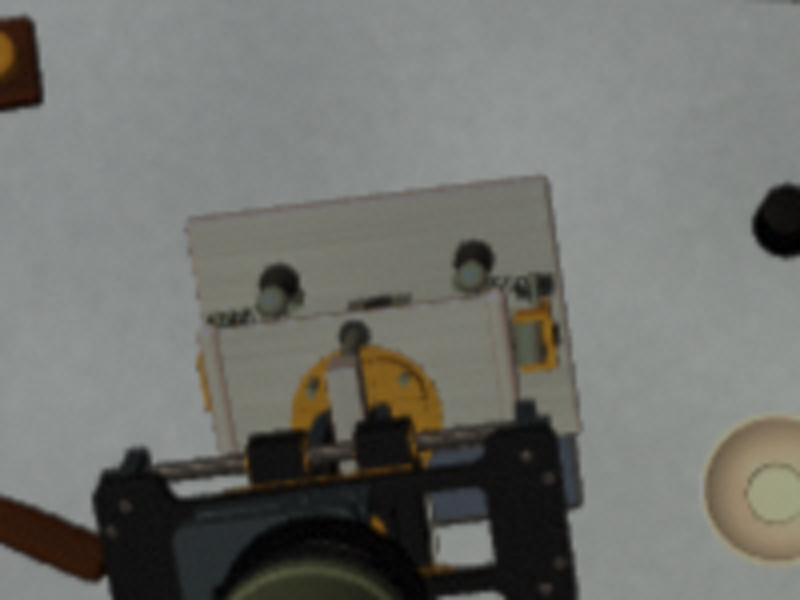

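View pics/side6.png

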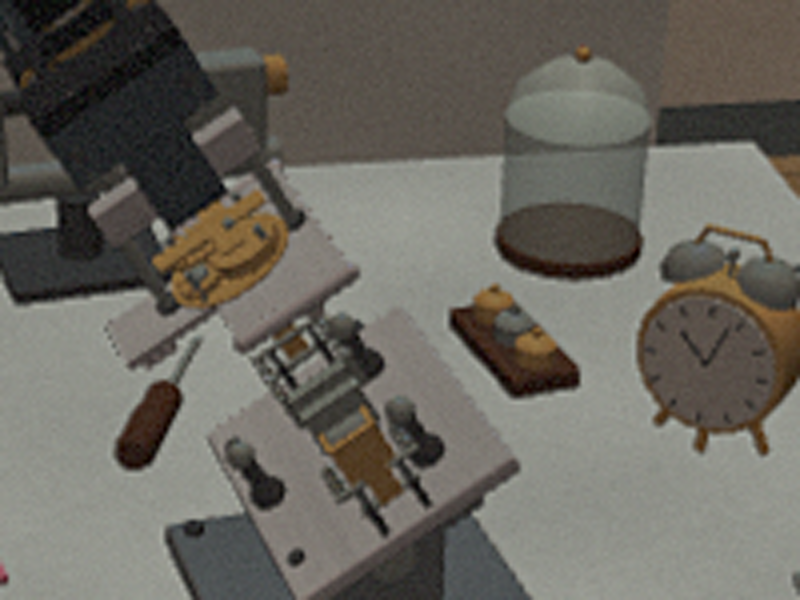

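View pics/w6.png

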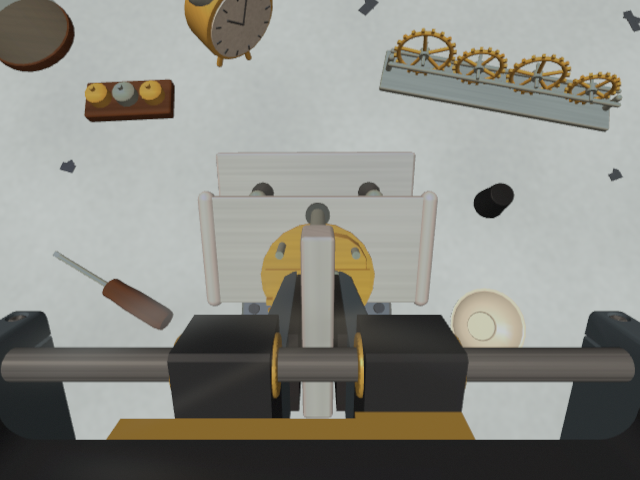

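```bash
python3 -m creep '{"offset":[[0.0015,0,0.0025],[0,0,0.012],[0,0,0.012],[0,0,0.012],[0,0,0]],"rotation":[[0,0.15,0.35],[0,0,0],[0,0,0],[0,0,0],[0,0,0]]}' - 60
python3 - <<'E'
from fit import *
from workcell import grab_frame
st();p,R=seatpose(0,57.5,1.5,0);plan(p,R)
for n,(x,y,w,h) in dict(top=(160,170,140,105),side=(240,110,140,105)).items():
    cv2.imwrite(f'pics/{n}7.png',cv2.resize(grab_frame(n)[y:y+h,x:x+w,::-1],(800,600),interpolation=cv2.INTER_CUBIC))
cv2.imwrite('pics/w7.png',grab_frame('wrist')[:,:,::-1])
E
```

```text
time_s: 13.72
ee_pos: [480.5, 181.6, 225.5]
ee_rot: [-179.9, -30.2, 7.9]
force: [-1.2, 0.6, -4.7]
gripper_width: 13.7
{'time_s': 13.72, 'qpos': [24.88, -0.66, 118.43, -15.1, 33.98, 117.42], 'ee_pos': [480.5, 181.61, 225.48], 'ee_rot': [-179.89, -30.25, 7.85], 'force': [-1.16, 0.58, -4.69], 'torque': [-0.17, 0.97, 0.01], 'gripper_width': 13.69}
t 13.72 d world [ 18.8   4.4 -40.3] d tool now [-3.7 -1.7 44.5] d in final tool [-3.5 -1.6 44.6] rotvec [ 0.05 -0.25 -0.29] |r| 0.4
```

View pics/top7.png

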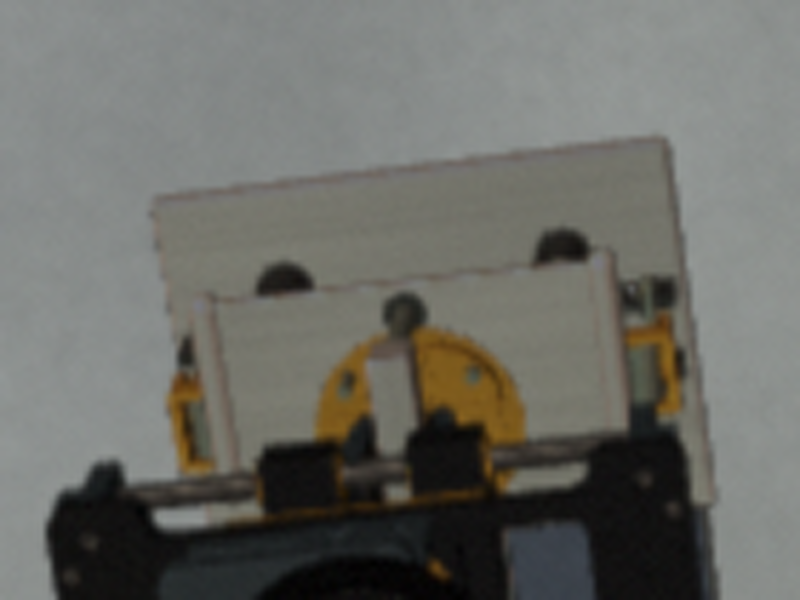

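View pics/side7.png

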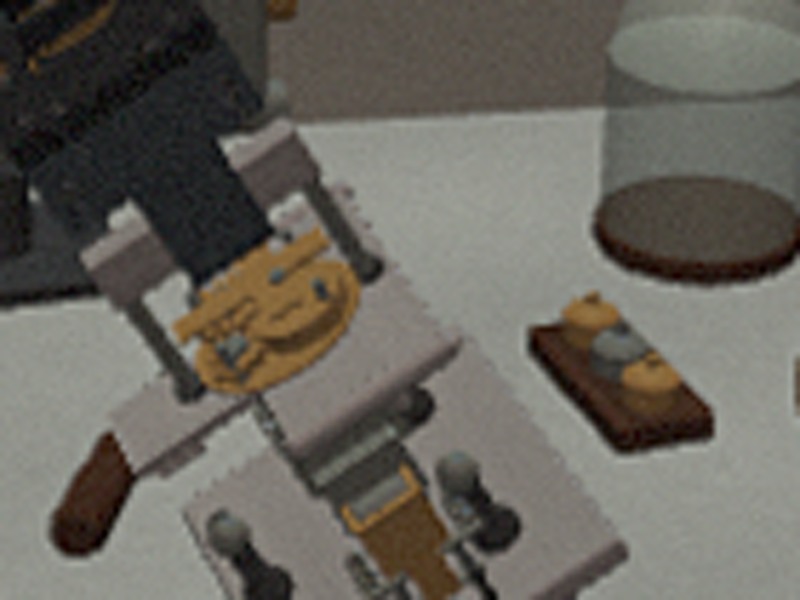

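View pics/w7.png

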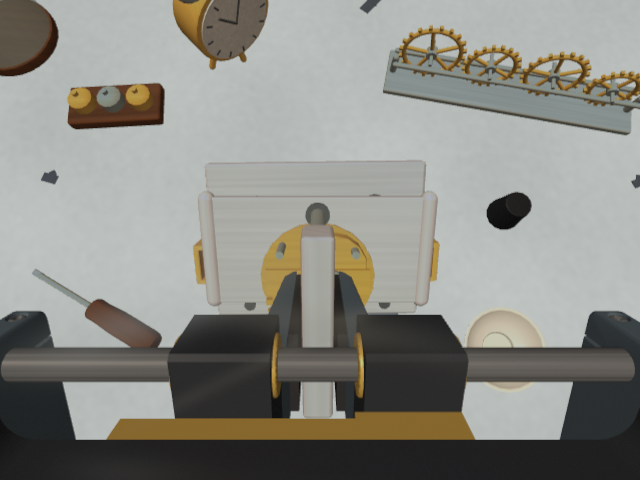

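```bash
python3 -m creep '{"offset":[[-0.0015,-0.0008,0],[-0.0015,-0.0007,0],[0,0,0.004],[0,0,0.004],[0,0,0]],"rotation":[[0,-0.2,-0.3],[0,0,0],[0,0,0],[0,0,0],[0,0,0]]}' - 60
python3 - <<'E'
from fit import *
from workcell import grab_frame
p,R=seatpose(0,57.5,1.5,0)
for _ in range(3):
    plan(p,R); im=grab_frame('wrist')
cv2.imwrite('pics/w8.png',cv2.resize(im[140:350,180:460,::-1],(800,600),interpolation=cv2.INTER_CUBIC))
n,(x,y,w,h)='side',(250,130,100,75)
cv2.imwrite(f'pics/{n}8.png',cv2.resize(grab_frame(n)[y:y+h,x:x+w,::-1],(800,600),interpolation=cv2.INTER_CUBIC))
plan(p,R);st()
E
```

```text
time_s: 14.5
ee_pos: [481.8, 183.6, 218.2]
ee_rot: [180.0, -30.2, 8.2]
force: [0.2, -1.0, -4.0]
gripper_width: 13.8
t 14.5 d world [ 17.5   2.4 -33. ] d tool now [-1.3  0.1 37.4] d in final tool [-1.2  0.1 37.4] rotvec [ 0.01 -0.16  0.01] |r| 0.2
t 14.55 d world [ 17.4   2.4 -33.3] d tool now [-1.5  0.2 37.6] d in final tool [-1.4  0.2 37.6] rotvec [ 0.01 -0.18  0.01] |r| 0.2
t 14.6 d world [ 17.4   2.3 -33.4] d tool now [-1.7  0.2 37.7] d in final tool [-1.5  0.2 37.7] rotvec [ 0.  -0.2  0. ] |r| 0.2
t 14.7 d world [ 17.3   2.3 -33.7] d tool now [-1.8  0.2 37.9] d in final tool [-1.7  0.2 37.9] rotvec [-0.01 -0.23  0.  ] |r| 0.2
{'time_s': 14.7, 'qpos': [25.02, -0.04, 118.89, -15.53, 32.97, 117.77], 'ee_pos': [481.98, 183.71, 218.82], 'ee_rot': [-180.0, -30.23, 8.19], 'force': [0.27, -0.64, -4.19], 'torque': [-0.12, 0.92, -0.02], 'gripper_width': 13.72}
```

View pics/w8.png

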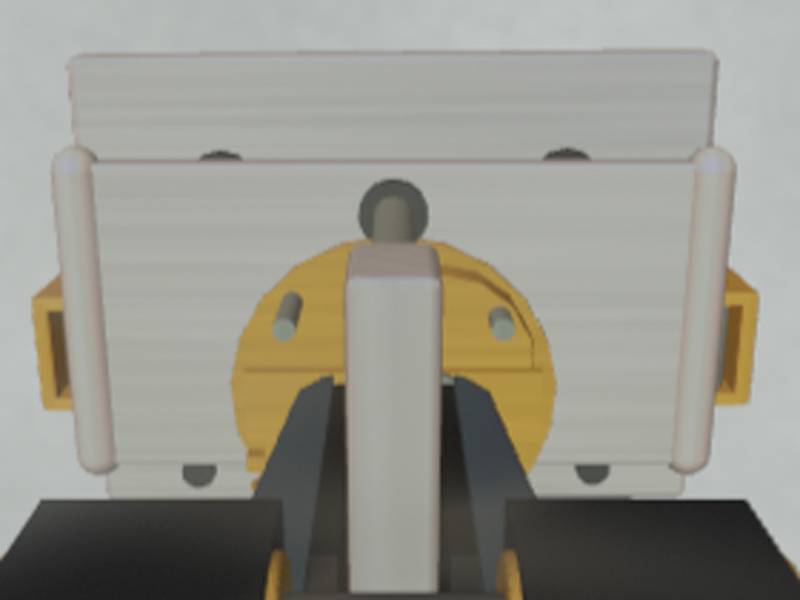

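View pics/side8.png

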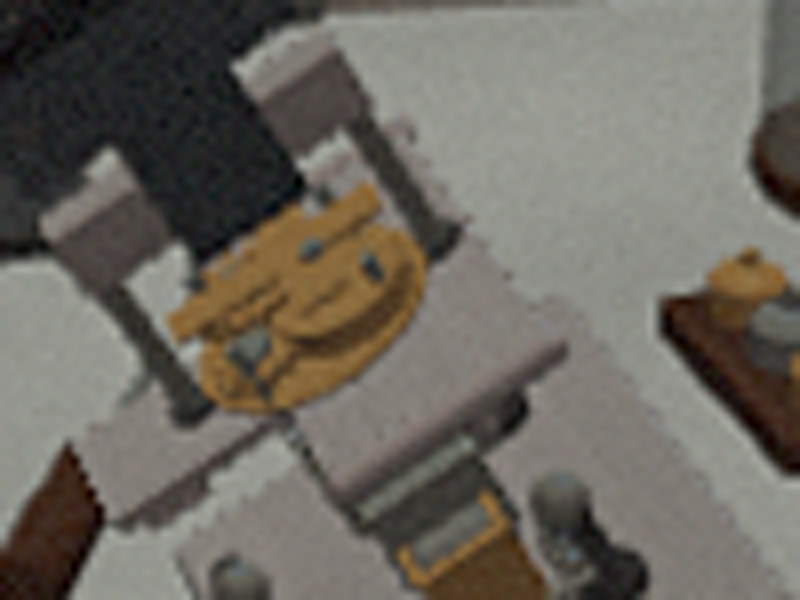

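```bash
python3 - <<'E'
from fit import *
p,R,_=cur()
M=np.array([(48,-69,13),(-18,-69,13),(44,-7,85),(-44,-7,85),(-72,-22,10),(-38,0,16),(38,0,16)],float)
for dx in (0,-1.5,-3):
    X=(M+[dx,0,-57.5])@np.diag([1.,-1,-1])@R.T+p
    print(dx,((proj('side',X)-[250,130]+.5)*8-.5).round().tolist())
E
```

```text
0 [[567.0, 347.0], [347.0, 497.0], [342.0, 40.0], [50.0, 239.0], [127.0, 535.0], [202.0, 405.0], [444.0, 241.0]]
-1.5 [[562.0, 351.0], [342.0, 500.0], [337.0, 43.0], [45.0, 243.0], [123.0, 538.0], [197.0, 409.0], [439.0, 244.0]]
-3 [[557.0, 354.0], [337.0, 503.0], [332.0, 46.0], [40.0, 246.0], [118.0, 541.0], [193.0, 412.0], [434.0, 247.0]]
```

```bash
python3 -m creep '{"offset":[[-0.0015,0,0.004],[0,0,0.007],[0,0,0.007],[0,0,0],[0,0,0]],"rotation":[[0,-0.2,0],[0,0,0],[0,0,0],[0,0,0],[0,0,0]]}' - 60
python3 - <<'E'
from fit import *
p,R=seatpose(0,57.5,1.3,0)
plan(p,R);st()
E
```

```text
time_s: 15.32
ee_pos: [489.5, 184.8, 202.2]
ee_rot: [180.0, -30.0, 8.2]
force: [-0.4, 0.8, -3.3]
gripper_width: 13.6
t 15.32 d world [  9.7   1.2 -17.2] d tool now [-0.2  0.2 19.7] d in final tool [-0.2  0.2 19.7] rotvec [0.   0.01 0.  ] |r| 0.0
{'time_s': 15.32, 'qpos': [24.62, 1.77, 119.65, -16.13, 30.61, 118.3], 'ee_pos': [489.51, 184.76, 202.22], 'ee_rot': [180.0, -29.99, 8.19], 'force': [-0.36, 0.77, -3.34], 'torque': [-0.14, 0.92, -0.02], 'gripper_width': 13.6}
```

```bash
python3 -m creep '{"offset":[[0,0,0.003],[0,0,0.002],[0,0,0.002],[0,0,0.002],[0,0,0]],"rotation":[[0,0,0],[0,0,0],[0,0,0],[0,0,0],[0,0,0]]}' - 60
python3 - <<'E'
from fit import *
p,R=seatpose(0,57.5,1.3,0)
plan(p,R);st()
E
```

```text
time_s: 15.95
ee_pos: [494.3, 185.5, 194.4]
ee_rot: [180.0, -30.0, 8.2]
force: [0.8, 0.6, -3.6]
gripper_width: 13.7
t 15.95 d world [ 4.9  0.4 -9.3] d tool now [-0.5  0.3 10.5] d in final tool [-0.4  0.3 10.5] rotvec [-0.01 -0.03  0.02] |r| 0.0
{'time_s': 15.95, 'qpos': [24.42, 2.73, 119.97, -16.58, 29.3, 118.68], 'ee_pos': [494.29, 185.54, 194.38], 'ee_rot': [180.0, -30.03, 8.21], 'force': [0.75, 0.57, -3.64], 'torque': [-0.24, 0.67, -0.06], 'gripper_width': 13.67}
```

```bash
python3 -m creep '{"offset":[[0,0,0.002],[0,0,0.0015],[0,0,0.0015],[0,0,0],[0,0,0]],"rotation":[[0,0,0],[0,0,0],[0,0,0],[0,0,0],[0,0,0]]}' - 60
python3 - <<'E'
from fit import *
p,R=seatpose(0,57.5,1.3,0)
plan(p,R);st();print(R.T@env.state()["force"])
E
```

```text
time_s: 16.58
ee_pos: [496.6, 185.8, 190.2]
ee_rot: [-180.0, -30.0, 8.2]
force: [3.8, 0.0, -6.4]
gripper_width: 13.6
t 16.57 d world [ 2.5  0.1 -5.2] d tool now [-0.4  0.2  5.7] d in final tool [-0.4  0.2  5.7] rotvec [-0.01 -0.02  0.01] |r| 0.0
{'time_s': 16.58, 'qpos': [24.31, 3.23, 120.13, -16.83, 28.65, 118.91], 'ee_pos': [496.63, 185.85, 190.2], 'ee_rot': [-180.0, -30.02, 8.2], 'force': [3.76, 0.03, -6.42], 'torque': [-0.14, 0.42, -0.05], 'gripper_width': 13.65}
[0.01966146 0.50870253 7.42416435]
```

```bash
python3 -m creep '{"offset":[[0,0,0.002],[0,0,0.0015],[0,0,0.0015],[0,0,0],[0,0,0]],"rotation":[[0,0,0],[0,0,0],[0,0,0],[0,0,0],[0,0,0]]}' - 60
python3 - <<'E'
from fit import *
p,R=seatpose(0,57.5,1.3,0)
plan(p,R);st();print(R.T@env.state()["force"])
E
```

```text
time_s: 17.2
ee_pos: [499.1, 186.0, 186.1]
ee_rot: [180.0, -30.0, 8.2]
force: [3.7, -1.6, -6.3]
gripper_width: 13.9
t 17.2 d world [ 0.1 -0.1 -1. ] d tool now [-0.4  0.1  0.9] d in final tool [-0.4  0.1  0.9] rotvec [ 0.01 -0.03  0.02] |r| 0.0
{'time_s': 17.2, 'qpos': [24.2, 3.73, 120.29, -17.12, 27.98, 119.15], 'ee_pos': [499.06, 186.04, 186.06], 'ee_rot': [179.98, -30.03, 8.21], 'force': [3.67, -1.6, -6.32], 'torque': [-0.47, 0.29, -0.18], 'gripper_width': 13.9}
[-0.21095317  2.10737509  7.17524159]
```

```bash
for i in 1; do python3 -m creep '{"offset":[[0,0,0.001],[0,0,0.001],[0,0,0],[0,0,0]],"rotation":[[0,0,0],[0,0,0],[0,0,0],[0,0,0]]}' - 60; done
python3 - <<'E'
from fit import *
p,R=seatpose(0,57.5,1.3,0)
plan(p,R);st();print(R.T@env.state()["force"])
E
```

```text
time_s: 17.7
ee_pos: [499.5, 185.9, 185.8]
ee_rot: [179.9, -30.1, 8.3]
force: [-7.7, -4.2, 9.3]
gripper_width: 13.6
t 17.7 d world [-0.4  0.1 -0.7] d tool now [-0.7 -0.1  0.4] d in final tool [-0.7 -0.1  0.4] rotvec [ 0.03 -0.1   0.06] |r| 0.1
{'time_s': 17.7, 'qpos': [24.18, 3.77, 120.33, -17.25, 27.86, 119.21], 'ee_pos': [499.53, 185.89, 185.75], 'ee_rot': [179.94, -30.1, 8.26], 'force': [-7.73, -4.18, 9.31], 'torque': [-0.76, 0.88, 0.01], 'gripper_width': 13.59}
[ -2.48934066   3.03138802 -12.18994864]
```

```bash
python3 -m creep '{"offset":[[0,0,-0.0008],[0,0,0],[0,0,0]],"rotation":[[0,0,0],[0,0,0],[0,0,0]]}' - 60
python3 -m creep '{"offset":[[0,0,0],[0,0,0],[0,0,0],[0,0,0]],"rotation":[[0,0,0],[0,0,0],[0,0,0],[0,0,0]]}' 0.62
python3 - <<'E'
from fit import *
from workcell import grab_frame
p,R=seatpose(0,57.5,1.3,0)
plan(p,R);st();print(R.T@env.state()["force"])
im=grab_frame('wrist')
cv2.imwrite('pics/w9.png',im[:,:,::-1])
n,(x,y,w,h)='side',(250,130,120,90)
cv2.imwrite(f'pics/{n}9.png',cv2.resize(grab_frame(n)[y:y+h,x:x+w,::-1],(800,600),interpolation=cv2.INTER_CUBIC))
E
```

```text
time_s: 18.08
ee_pos: [499.4, 185.9, 185.8]
ee_rot: [180.0, -30.1, 8.2]
force: [-5.0, -4.3, 6.0]
gripper_width: 13.7
time_s: 18.58
ee_pos: [499.6, 186.4, 184.8]
ee_rot: [-180.0, -30.0, 8.2]
force: [-0.6, -1.1, 0.3]
gripper_width: 34.7
t 18.57 d world [-0.4 -0.4  0.2] d tool now [-0.3  0.4 -0.4] d in final tool [-0.3  0.4 -0.4] rotvec [-0.02 -0.02 -0.  ] |r| 0.0
{'time_s': 18.58, 'qpos': [24.19, 3.87, 120.34, -17.16, 27.8, 119.22], 'ee_pos': [499.58, 186.41, 184.83], 'ee_rot': [-179.98, -30.02, 8.19], 'force': [-0.55, -1.13, 0.27], 'torque': [-0.09, 0.47, 0.03], 'gripper_width': 34.68}
[-0.47740235  1.04167849 -0.58857416]
```

View pics/w9.png

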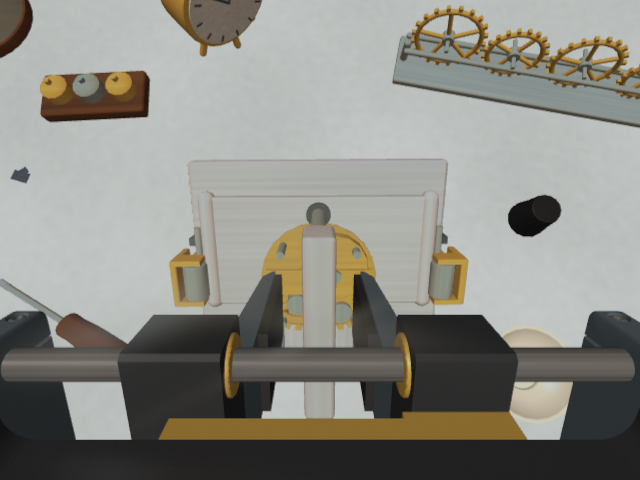

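View pics/side9.png

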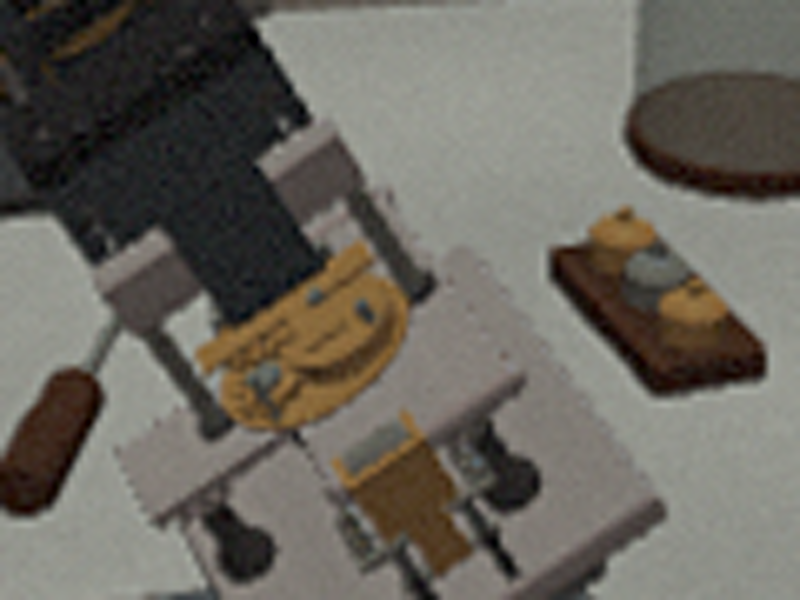

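Released; the carrier sits with both rollers over its rims. Retreat along the normal and check.

```bash
python3 -m creep '{"offset":[[0,0,-0.01],[0,0,-0.03],[0,0,-0.04],[0,0,-0.04],[0,0,-0.03]],"rotation":[[0,0,0],[0,0,0],[0,0,0],[0,0,0],[0,0,0]]}'
python3 -m creep '{"offset":[[-0.03,0,-0.03],[-0.03,0,-0.03],[-0.03,0,-0.03],[0,0,0]],"rotation":[[0,0,0],[0,0,0],[0,0,0],[0,0,0]]}'
python3 - <<'E'
from fit import *
from workcell import grab_frame
st()
cv2.imwrite('pics/w10.png',grab_frame('wrist')[:,:,::-1])
n,(x,y,w,h)='side',(250,130,120,90)
cv2.imwrite(f'pics/{n}10.png',cv2.resize(grab_frame(n)[y:y+h,x:x+w,::-1],(800,600),interpolation=cv2.INTER_CUBIC))
n,(x,y,w,h)='top',(170,185,133,100)
cv2.imwrite(f'pics/{n}10.png',cv2.resize(grab_frame(n)[y:y+h,x:x+w,::-1],(800,600),interpolation=cv2.INTER_CUBIC))
M=np.array([(44,7,85),(44,-7,85),(-44,7,85),(-44,-7,85),(48,-69,13),(-18,-69,13),(48,69,13),(-72,-22,16),(-72,22,16)],float)
for dz in (0,3):
    X=SEAT+(M+[0,0,dz])@Rseat(SY).T
    print('side',((proj('side',X)-[250,130]+.5)*6.667-.5).round().tolist())
    print('top',((proj('top',X)-[170,185]+.5)*6.015-.5).round().tolist())
E
```

```text
time_s: 19.3
ee_pos: [424.4, 175.5, 317.2]
ee_rot: [-179.9, -30.2, 8.2]
force: [1.1, 0.5, -0.7]
gripper_width: 34.7
time_s: 19.8
ee_pos: [301.8, 158.1, 349.5]
ee_rot: [-179.8, -30.2, 8.3]
force: [-0.2, 0.3, -1.1]
gripper_width: 34.8
{'time_s': 19.8, 'qpos': [41.07, -22.49, 115.57, -17.82, 61.9, 127.67], 'ee_pos': [301.83, 158.08, 349.53], 'ee_rot': [-179.81, -30.24, 8.28], 'force': [-0.19, 0.29, -1.07], 'torque': [-0.04, 0.45, 0.01], 'gripper_width': 34.8}
side [[323.0, 114.0], [337.0, 133.0], [87.0, 274.0], [98.0, 294.0], [520.0, 384.0], [340.0, 505.0], [381.0, 189.0], [149.0, 520.0], [114.0, 452.0]]
top [[330.0, 259.0], [377.0, 253.0], [373.0, 532.0], [419.0, 526.0], [585.0, 154.0], [611.0, 350.0], [151.0, 204.0], [489.0, 525.0], [354.0, 541.0]]
side [[319.0, 107.0], [332.0, 126.0], [82.0, 267.0], [93.0, 287.0], [515.0, 378.0], [335.0, 499.0], [377.0, 183.0], [144.0, 514.0], [109.0, 446.0]]
top [[329.0, 261.0], [376.0, 256.0], [372.0, 535.0], [418.0, 530.0], [585.0, 156.0], [611.0, 352.0], [150.0, 206.0], [488.0, 528.0], [354.0, 544.0]]
```

View pics/side10.png

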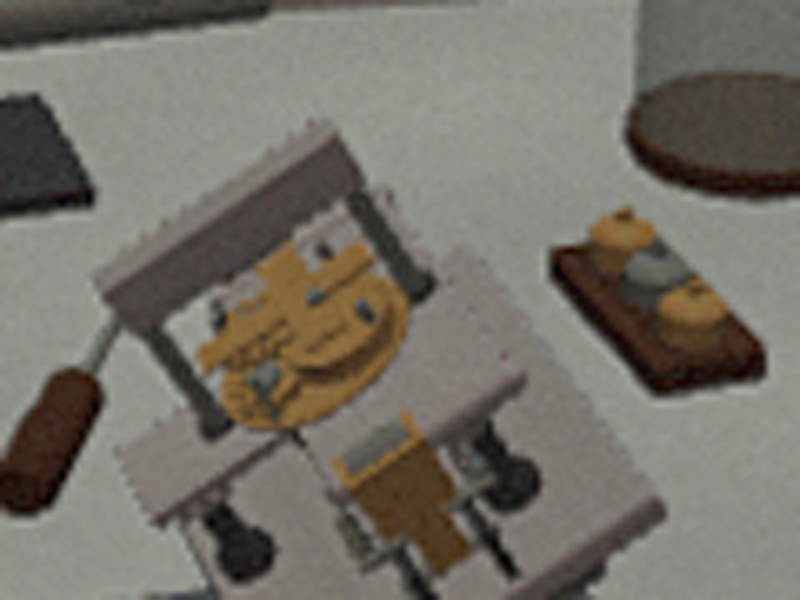

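View pics/top10.png

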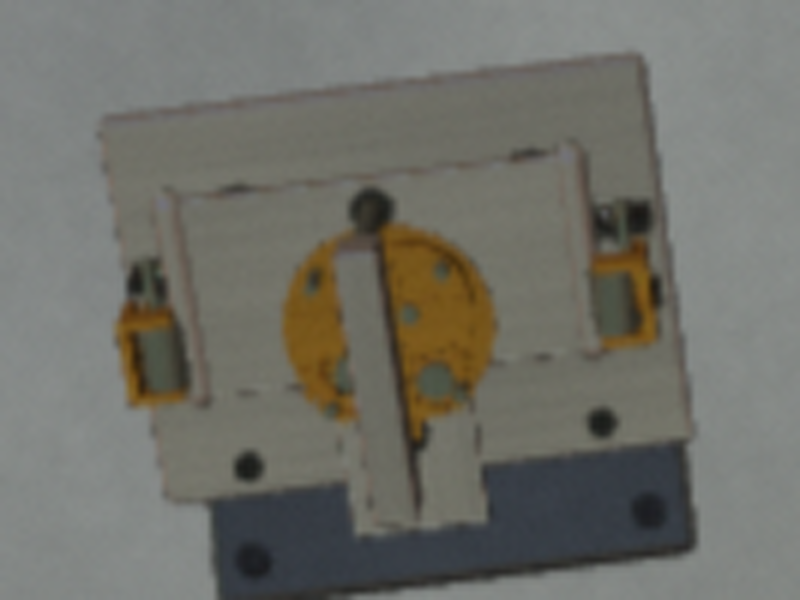

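View pics/w10.png

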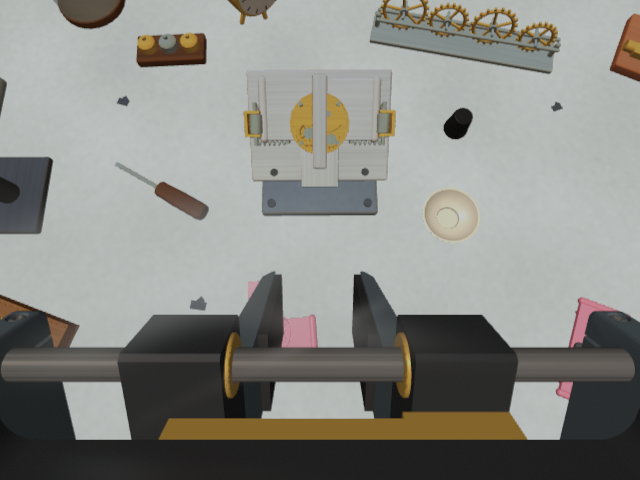

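```bash
python3 -c "
from workcell import env
print(env.state()['time_s'],env.job_done())"
```

```text
the job is handed in; nothing more can be done
19.95 None
```

The carrier is on the stand, pressed past both rollers and released, and I handed the job in at about 20 s of the 61 s allowed.

- **Hub:** I gripped the hub by its flats and turned it about 46° clockwise. The wrist picture then showed the slot running straight up and down the slope.
- **Carrier:** I took the unpainted carrier by its bar, lined it up with its nose at the low end and pressed it down square to the head. The rollers began pulling it in. The load then reversed to about 12 N of pushback and the tool stopped advancing, which I took as contact with the three balls.
- **Last checks:** After I let go and backed off, the side and top pictures showed the nose at the low end and both rollers beside the rims. The carrier's corners were mostly within 1–2 pixels of where they should be when home, no worse than my pixel reading. The gripper was clear of everything.
- **Not directly checked:** The feet on the balls cannot be seen in any picture, so "fully home" rests on the force reversal, the tool stopping and the corner positions.
- **Dish, loupe, rack and pink look-alikes:** The arm never went near them. The last wrist picture shows the dish and loupe standing, and the pink parts and rack as far as they are in view.

No check failed or disagreed beyond position readings that wandered by about 1–3 mm, which I corrected from the pictures before pressing.

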